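# Hang the weighing pan on the scale's swinging hook

## Robot

A 6-joint arm with a two-finger parallel gripper is mounted at the origin on the work surface. World frame = base frame: x ahead of the robot, y to its left, z up, the work surface at z = 0. Lengths are in m, angles in rad, forces in N, time in s.
With the tool pointing down it reaches from about 0.325 to 0.85 m from the base axis. Payload 4.4 kg.
Tool frame: the origin (TCP) lies between the finger pads; the fingertips stand 14 mm ahead of it and the grasp point (between the pads) lies 5 mm behind it; y points along the fingers, x is the direction in which the jaws open and shut, and the axes are right-handed (so a half turn about y gives the same grasp; the last joint's range is limited). The gripper opens to 94 mm and grips with 3 to 60 N. Pads are 16 mm wide; open, the fingers measure 119 mm over their backs; the gripper's body (75 mm by 177 mm) begins 78 mm behind the grasp point.
Start: joints at [1.129, 0.207, 1.542, -0, 1.393, -0.15], TCP at [0.165, 0.551, 0.19] pointing down, gripper open.
Joint ranges: [-2.73, 2.73], [-0.86, 2.22], [0.23, 2.46], [-1.11, 4.25], [0.08, 2.63], [-2.82, 2.82]. Speed limits (rad/s): [2.79, 2.79, 3.14, 3.14, 3.14, 3.14].

## Interface

Orientations are given as a unit quaternion [w, x, y, z].
In Python, from rig import ctrl, get_image, camera_params, ticket gives the robot as it stands.
- The arm moves only by the tool drive_tool, never from a script. Its arguments are lists of equal length, an entry for each row: "slide": the shift along the tool's x, y, z in cm, a list of three; "delta_rot": the turn, a rotation vector about the tool's x, y, z in rad, a list of three; "claw": the closure in counts, from 0 (fully open) to 255 (shut). A call has 1 to 12 rows; each row is the pose to reach, as a shift and turn from the pose commanded when the call began, along the tool's axes at that moment; what a row does not reach only later rows make up. A row lasts 1/12 s, in which the tool goes at most 41.7 mm and 7.16 degrees, less where a joint would pass 70% of its speed; a pose out of reach is approached as far as the arm can. A call with a gripper value outside its range is refused whole. The fingers move at their own pace and stop on an object; "squeeze" is the grip in N (left out, the last holds). Time passes only in rows, so rows that repeat a pose let the fingers close. It gives the time, the measured TCP pose, the force and the opening at its end, in the units of the state.
- ctrl.get_state(): the state, without advancing time (a new reading comes with each control period).
- get_image(name): name is "side" or "top"; returns the picture (480x640x3 uint8, blue, green, red); there is no depth.
- camera_params(name): a dict with "fx", "fy", "cx", "cy" (pixels), "cam_to_world" (4x4, takes a point from camera to world coordinates). Camera axes: x right, y down, z forward; pixel columns grow to the right and rows downward; lengths in m; the calibration is good to about 2 mm. A picture is of the moment at which its call begins. camera_params takes no time and is no camera call.
- ticket.close_job(): hands the job in, once; it reports no verdict.
The state is a dict: "time_s": time; "q": joint angles; "dq": joint speeds; "joint_torque": joint torques, N m; "tool_pos": TCP position; "orientation": TCP orientation; "wrist_force": force on the tool from outside, world axes, zero at the start; "ft_torque": the same for the moment, N m; "width": finger opening in m.
Only numpy, scipy, OpenCV 4.12 (cv2) and the standard library are available. Lean on these libraries where they do the work, as an engineer would, in place of code of your own. Each camera call takes 0.05 s, during which the arm holds its last target. There are 200 camera calls.

## Task

The hook of the hanging counter scale is swinging: steady it with a light touch, holding it still against that touch for a moment, and only then hang the weighing pan on it by the raised middle of its handle. Be gentle: never knock the hook or bear down on it, and feel the pan resting in the hook before you let go. It should hang level, clear of the counter and almost still; leave the other goods where they are.

Things in the scene. Friction and masses are not known exactly. Their poses are not given: they have to be found in the camera images.
- pan_bar (a point): Weighing pan, loose: aluminium dish (200 mm rim, 140 mm foot, 22 mm high), rigid steel stirrup handle of 9 mm round bar, 0.2-0.33 kg in all. Level cross bar along y, its axis 115 mm above the foot, rising in the middle (within 20 mm) to a small arch. Point: centre of the bar at the arch's top, 128 mm above the foot, 13 mm above the level bar. z up; +y: end towards the scale's column.
- pan_grip (a point): Point on the axis of the pan's level cross bar, 78 mm from the middle at the pan's -y, 13 mm below the arch's top: a place to grip from above with fingers closing along x (bar 9 mm thick, straight from 20 to 97 mm off the middle; legs down to the dish at y = -105 and +105 mm). Once hung, this end is away from the column, with free room above. Axes as the pan's.
- pivot (a point): Fixed point of the scale, 320 mm above the counter: middle height of the hook's pivot. The hook hangs from a drop stem set anew each time: the true pivot is up to 18 mm higher or lower than this point (not measured, feel for it), else exact. Axes: z up; hook swings in the x-z plane; its mouth opens to -x, roughly towards the robot; +y runs along the beam (underside 41 mm above this point) to the column.
- hook (a joint): Swing angle of the hook, rad: 0 = straight, + = lower end to +x (away from the robot). Starts at 0.3-0.5, swings to and fro in about 0.7 s, hardly damped. 9 mm round steel, 0.18 kg; axis line (x, mm below true pivot): straight shank x +16 from 28 to 135, round bowl, lowest 151 at x 0, open tip x -22, 118. Bar seats at x 0, 142 below. Pushed to +x on its shank it leans back by its weight, under 1 N.
- scale: The counter scale, fixed: red base 160 x 140 mm and 40 mm column 215 mm off at +y, round dial head of 150 mm, beam 20 mm square whose end (14 mm past the hook at -y) carries the stem of the hook. Origin on the counter straight below the hook's pivot; axes as the pivot point's. A pan hung on the hook has its foot 32 to 68 mm above the counter.
- tin: Bystander: a tin, 72 mm across, 85 mm high; origin at the centre of its underside.
- jar: Bystander: a glass jar with a steel lid, 68 mm across, 100 mm high; origin at the centre of its underside.
- carton: Bystander: a cardboard carton 60 x 100 x 70 mm; origin at the centre of its underside.
Mind the look-alikes: they are no part of the job. Of the things like the part that bears pan_bar, leave any that is orange or purple; of the rest the larger one is meant.

How it is judged:
On the way, in this order (a step that is already met when the one before it is completed fails the run):
1. the hook is held still by a touch (slower than 0.25 rad/s, touched with more than 0.1 N) for 0.3 s before the pan hangs on it (arch still above 200 mm, or more than 50 mm aside) (velocity of joint hook between -0.25 and 0.25 rad/s and (height (world z) of pan_bar above 0.2 m or horizontal distance between pan_bar and pivot above 0.05 m) and contact force between hook and anything else above 0.1 N), for 0.3 s.
2. the pan is set down in the hook while still held: it bears on the hook with more than 0.8 N, arch below 200 mm and within 30 mm of the pivot's plumb line, for 0.2 s (contact force between pan and hook above 0.8 N and contact force between the fingers and pan above 1 N and height (world z) of pan_bar below 0.2 m and horizontal distance between pan_bar and pivot below 0.03 m), for 0.2 s.
At the end, for the whole second after the job is handed in: The pan hangs on the hook: its weight bears on the hook, the top of its handle's arch is below the pivot within 20 mm sideways and 155 to 200 mm above the counter (so clear of it), the pan level within 0.15 rad and slower than 0.12 m/s, the hook within 0.15 rad of straight, nothing held (horizontal distance between pan_bar and pivot below 0.02 m and height (world z) of pan_bar between 0.155 and 0.2 m and contact force between pan and hook above 0.5 N and angle between pan_bar's own z axis and vertical below 0.15 rad and linear speed of pan below 0.12 m/s and value of joint hook between -0.15 and 0.15 rad); the robot touches nothing.
It fails at once if the hook is knocked with more than 20 N (contact force between hook and anything else above 20 N).
It fails at once if the pan bears down in the hook (arch below 200 mm) with more than 10 N (contact force between pan and hook above 10 N and height (world z) of pan_bar below 0.2 m).
It fails at once if the pan is dropped onto the hook: let go more than about 4 mm above its seat (faster than 0.3 m/s in the air with the fingers off it) (contact force between the fingers and pan below 0.05 N and linear speed of pan above 0.3 m/s and height (world z) of pan_bar above 0.15 m).
It fails at once if the tin, the jar or the carton is moved more than 20 mm (distance of any of tin, jar, carton from where it was at the start of the episode above 0.02 m).
It also fails if it takes over 58 s, if anything falls off the work surface, if the arm or the gripper's body presses on something with over 40 N, if the wrist force passes 120 N, or if a joint passes its speed limit or range.

## Working session

There is one attempt and no reset: what is moved stays moved. The work goes in short steps, Python scripts to look and compute and a tool call to move; the robot and the scene stay as the last step left them, time stands still between calls to the robot, and variables do not carry over. Pictures are saved under pics/ and viewed, about 8 in all and at most 12, crops included, and the job is handed in when it is done.

Besides the shell and the picture viewer there is one more tool, called after "Emit:" by a JSON object that holds its "method" and its "body", one argument or row to a line. drive_tool: Moves the arm, as the interface text tells. Its arguments: {"type":"object","properties":{"slide":{"type":"array","items":{"type":"array","items":{"type":"number"}}},"delta_rot":{"type":"array","items":{"type":"array","items":{"type":"number"}}},"claw":{"type":"array","items":{"type":"number"}},"squeeze":{"type":"number"}},"required":["slide","delta_rot","claw"]}

```bash
mkdir -p pics && ls && python3 - <<'E'
from rig import ctrl,get_image,camera_params
import cv2,json
print(ctrl.get_state())
for n in("side","top"):
    cv2.imwrite(f"pics/{n}0.png",get_image(n)); print(n,camera_params(n))
E
```

```text
pics
{'time_s': 0.0, 'q': array([ 1.12949910e+00,  2.07448311e-01,  1.54294028e+00,  7.75048451e-05,
        1.39343643e+00, -1.50517050e-01]), 'dq': array([-0.00041764, -0.00136723, -0.00191958,  0.00241187, -0.00232397,
        0.0003736 ]), 'joint_torque': array([ 7.97631674e-04, -3.70877123e+01, -2.81417924e+01,  7.01295328e-02,
        3.59450583e-02, -1.33525846e-04]), 'tool_pos': array([0.16449352, 0.55011703, 0.18908123]), 'orientation': array([-0.5668192 ,  0.56751378,  0.4215721 , -0.42299062]), 'wrist_force': array([0.21248264, 0.0172419 , 0.59826678]), 'ft_torque': array([ 0.01307414, -0.00931079,  0.04090296]), 'width': 0.09375770940963893}
side {'fx': 623.7176792337121, 'fy': 623.7176792337121, 'cx': 313.31212371942553, 'cy': 228.53527821338653, 'cam_to_world': array([[ 0.91006666, -0.27209086,  0.31264234,  0.03933983],
       [-0.41429522, -0.61860216,  0.6676008 , -1.05750804],
       [ 0.01175315, -0.73708746, -0.67569515,  1.1425333 ],
       [ 0.        ,  0.        ,  0.        ,  1.        ]])}
top {'fx': 459.22067173663476, 'fy': 459.22067173663476, 'cx': 324.0684976236415, 'cy': 239.95802105673792, 'cam_to_world': array([[-0.01284164, -0.9903768 ,  0.13780017,  0.36805704],
       [-0.99979832,  0.01484562,  0.01352476, -0.12985322],
       [-0.01544034, -0.1375987 , -0.99036771,  1.16747705],
       [ 0.        ,  0.        ,  0.        ,  1.        ]])}
```

View pics/side0.png

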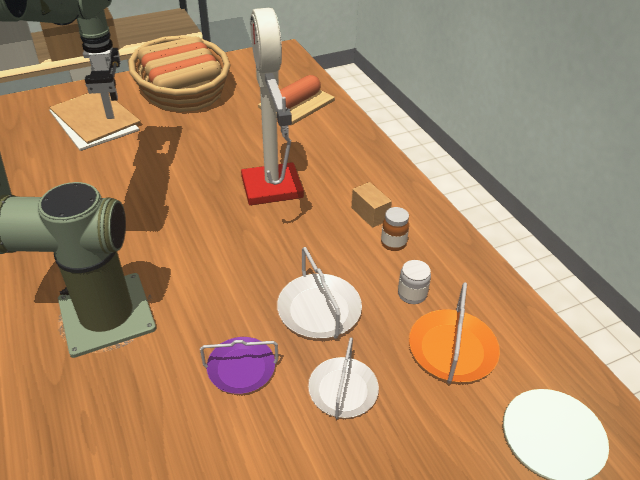

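View pics/top0.png

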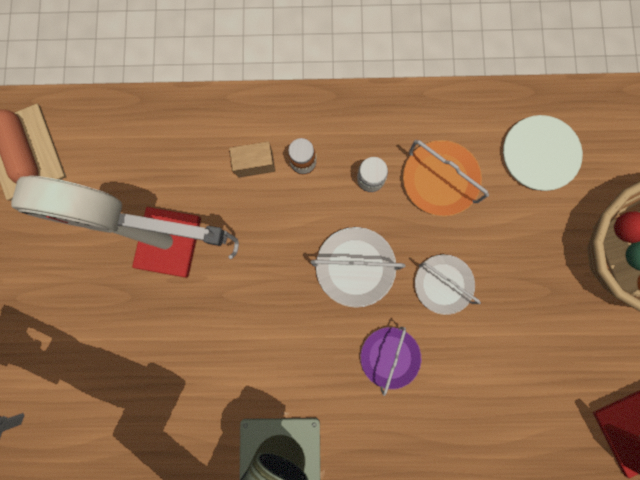

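Top view: the target is the large white pan at about (357,265), with its bar from (313,262) to (403,265). The hook is at (235,245), swinging. I'll zoom in for exact pixels.

```bash
python3 - <<'E'
import cv2,numpy as np
s=cv2.imread("pics/side0.png");t=cv2.imread("pics/top0.png")
def crop(im,x,y,w,h,k):
    c=cv2.resize(im[y:y+h,x:x+w],None,fx=k,fy=k,interpolation=cv2.INTER_CUBIC)
    for i in range(0,w,10):
        cv2.line(c,(i*k,0),(i*k,8 if i%50 else 16),(0,0,255),1)
        if i%20==0: cv2.putText(c,str(x+i),(i*k,26),0,.35,(0,0,255),1)
    for i in range(0,h,10):
        cv2.line(c,(0,i*k),(8,i*k),(0,0,255),1)
        if i%20==0: cv2.putText(c,str(y+i),(10,i*k+4),0,.35,(0,0,255),1)
    return c
a=np.vstack([np.hstack([crop(t,305,220,110,100,3+0),crop(s,270,240,100,100,3)]),np.hstack([crop(t,110,200,140,70,3),crop(s,250,80,70,70,3)])]) if 0 else None
k=4
A=np.hstack([crop(t,310,225,100,75,k),crop(s,270,240,100,75,k)])
B=np.hstack([crop(t,150,200,100,75,k),crop(s,240,75,100,75,k)])
cv2.imwrite("pics/z.png",np.vstack([A,B]))
E
```

```text
(no output)
```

View pics/z.png

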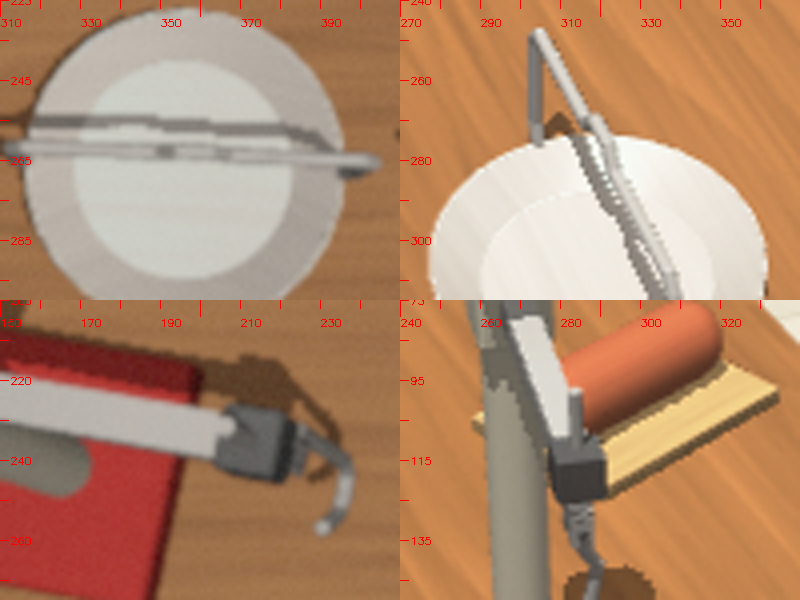

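Pan bar ends in the top view are (311,261.7) and (402.5,265.5). The arch is at about (352,262). One more composite for the scale and hook pixels.

```bash
cat > h.py <<'E'
import cv2,numpy as np
from rig import ctrl,get_image,camera_params
def crop(im,x,y,w,h,k):
    c=cv2.resize(im[y:y+h,x:x+w],None,fx=k,fy=k,interpolation=cv2.INTER_CUBIC)
    for i in range(0,w,10):
        cv2.line(c,(i*k,0),(i*k,8),(255,0,0),1)
        if i%20==0: cv2.putText(c,str(x+i),(i*k,20),0,.35,(255,0,0),1)
    for i in range(0,h,10):
        cv2.line(c,(0,i*k),(8,i*k),(255,0,0),1)
        if i%20==0: cv2.putText(c,str(y+i),(10,i*k+4),0,.35,(255,0,0),1)
    return c
P={n:camera_params(n) for n in("side","top")}
def proj(n,X):
    p=P[n];M=np.linalg.inv(p["cam_to_world"]);c=M[:3,:3]@np.asarray(X)+M[:3,3]
    return np.array([p["fx"]*c[0]/c[2]+p["cx"],p["fy"]*c[1]/c[2]+p["cy"]])
def at_z(n,uv,z):
    p=P[n];M=p["cam_to_world"];d=M[:3,:3]@np.array([(uv[0]-p["cx"])/p["fx"],(uv[1]-p["cy"])/p["fy"],1])
    return M[:3,3]+d*(z-M[2,3])/d[2]
E
python3 - <<'E'
from h import *
s=cv2.imread("pics/side0.png");t=cv2.imread("pics/top0.png")
cv2.imwrite("pics/z2.png",np.hstack([crop(s,236,90,80,120,5),crop(t,125,200,80,120,5)]))
for z in(.115,.1195):print([at_z("top",p,z).round(4) for p in((311,261.7),(402.5,265.5))])
print(at_z("top",(352,262.2),.1325),at_z("side",(315.5,271),.128),at_z("side",(304.5,248.5),.115))
E
```

```text
[array([ 0.4645, -0.0848,  0.115 ]), array([ 0.4527, -0.2944,  0.115 ])]
[array([ 0.4641, -0.085 ,  0.1195]), array([ 0.4524, -0.2937,  0.1195])]
[ 0.46041013 -0.17814764  0.1325    ] [ 0.45490233 -0.18527346  0.128     ] [ 0.46694345 -0.09725961  0.115     ]
```

View pics/z2.png

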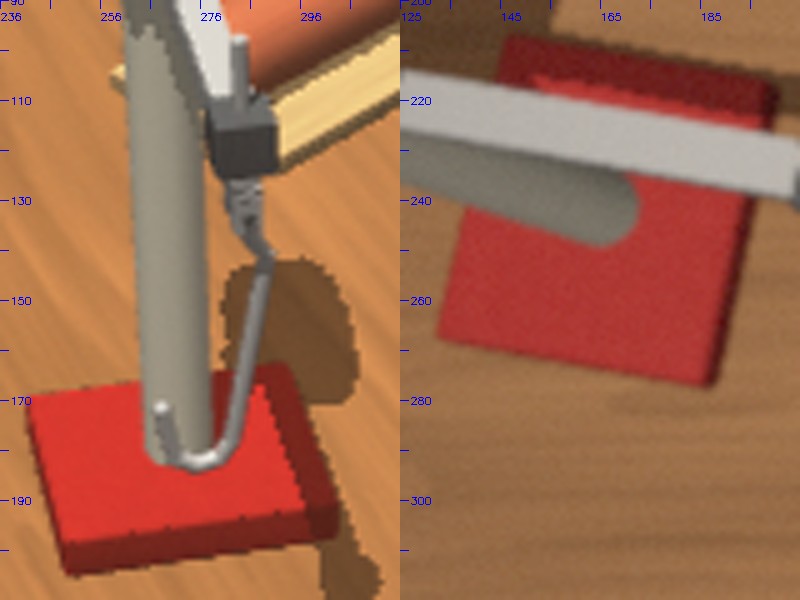

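```bash
python3 - <<'E'
from h import *
from scipy.optimize import least_squares
def T(p,l):
    c,s=np.cos(p[2]),np.sin(p[2]);return [p[0]+c*l[0]-s*l[1],p[1]+s*l[0]+c*l[1],l[2]]
def hk(p,th,x,d):
    c,s=np.cos(th),np.sin(th); return T(p,[x*c+d*s,0,.32+p[3]-d*c+x*s])
def res(p,full=0):
    r=[];hb=p[4];by=p[7]
    for uv,l in(((146,207),(80,70)),((187,277),(-80,-70)),((132,268),(-80,70)),((200,216),(80,-70))):
        r+=[.5*(proj("top",T(p,(l[0],by+l[1],hb)))-uv)]
    for uv,l in(((241,170),(-80,70)),((249,198),(-80,-70))):
        r+=[.5*(proj("side",T(p,(l[0],by+l[1],hb)))-uv)]
    for uv in((125,220),(205,233.3)):
        a=proj("top",T(p,(0,.05,.381)));b=proj("top",T(p,(0,.15,.381)));n=(b-a)[::-1]*[1,-1];n/=np.linalg.norm(n)
        r+=[[n@(np.array(uv)-a)]]
    r+=[proj("side",hk(p,p[5],-.022,.118))-(267.5,171.5)]
    r+=[proj("side",hk(p,p[5],.0,.1535))-(275.5,183.2)]
    r+=[proj("side",hk(p,p[5],.016,.028))-(288.5,142)]
    r+=[proj("side",hk(p,p[5],.016,.130))-(283.2,176)]
    r+=[proj("top",hk(p,p[6],-.022,.118))-(230.5,256.5)]
    return np.concatenate(r)
# local metres
def R(p): return res(p)
def sc(p):return p
f=least_squares(R,[.47,.1,0,0,.02,.3,.3,.215],x_scale=[.01,.01,.05,.01,.01,.1,.1,.01],loss="soft_l1")
E=0
print(f.x.round(4),f.cost);print(f.fun.round(1))
E
```

```text
[ 0.4943  0.0797 -0.0169  0.0108  0.2454 -0.1872 -0.03    0.2404] 14707.683356320073
[-1.1444e+03 -1.3798e+03 -1.3538e+03 -1.6492e+03  1.9095e+03 -2.0419e+03
  1.5431e+03 -1.6648e+03 -1.2469e+03 -2.6170e+02  2.3660e+02 -2.7280e+02
 -1.1900e+01  1.3000e+00  1.3000e+00  1.3000e+00 -4.0000e-01  8.0000e-01
  6.0000e-01 -2.0000e+00 -7.0000e-01 -4.0000e-01 -3.0000e-01 -0.0000e+00]
```

```bash
cat > fit.py <<'E'
from h import *
from scipy.optimize import least_squares
def T(p,l):
    c,s=np.cos(p[2]),np.sin(p[2]);return [p[0]+c*l[0]-s*l[1],p[1]+s*l[0]+c*l[1],l[2]]
def hk(p,th,x,d):
    c,s=np.cos(th),np.sin(th); return T(p,[x*c+d*s,0,.32+p[3]-d*c+x*s])
def res(p):
    r=[];hb=p[4];by=p[7]
    for uv,l in(((146,207),(.08,.07)),((187,277),(-.08,-.07)),((132,268),(-.08,.07)),((200,216),(.08,-.07))):
        r+=[.5*(proj("top",T(p,(l[0],by+l[1],hb)))-uv)]
    for uv,l in(((241,170),(-.08,.07)),((249,198),(-.08,-.07))):
        r+=[.5*(proj("side",T(p,(l[0],by+l[1],hb)))-uv)]
    for uv in((125,220),(205,233.3)):
        a=proj("top",T(p,(0,.05,.381)));b=proj("top",T(p,(0,.15,.381)));n=(b-a)[::-1]*[1,-1];n/=np.linalg.norm(n)
        r+=[[n@(np.array(uv)-a)]]
    r+=[proj("side",hk(p,p[5],-.022,.118))-(267.5,171.5)]
    r+=[proj("side",hk(p,p[5],.0,.1535))-(275.5,183.2)]
    r+=[proj("side",hk(p,p[5],.016,.028))-(288.5,142)]
    r+=[proj("side",hk(p,p[5],.016,.130))-(283.2,176)]
    r+=[proj("top",hk(p,p[6],-.022,.118))-(230.5,256.5)]
    return np.concatenate(r)
f=least_squares(res,[.47,.1,0,0,.02,.3,.3,.215],x_scale=[.01,.01,.05,.01,.01,.1,.1,.01],loss="soft_l1")
print(f.x.round(4),f.cost);print(f.fun.round(1))
from scipy.spatial.transform import Rotation as R
q=ctrl.get_state()["orientation"];print(R.from_quat(np.r_[q[1:],q[0]]).as_matrix().round(3))
E
python3 fit.py
```

```text
[ 0.4898  0.0754 -0.1855  0.0127  0.0272 -0.158   0.0042  0.2114] 2.130558712278249
[ 0.2 -0.4 -0.2  0.3  0.1  0.  -0.  -0.3 -0.8 -0.3 -0.9  0.5  0.4 -0.1
  0.7  0.6 -0.3  0.4  0.1 -1.1 -0.4 -0.1 -0.  -0. ]
[[ 0.287 -0.001 -0.958]
 [ 0.958 -0.002  0.287]
 [-0.002 -1.     0.   ]]
```

Fit is good, with residuals around 1 px. Pivot is at (0.490, 0.075), yaw −0.186, drop +13 mm. The pan is centred at (0.458, −0.189), yaw −0.056. Moving above the grip point now.

Emit:
{"method": "drive_tool", "body": {
  "slide": [
    [-69.8, 1.9, -51.1],
    [-69.8, 1.9, -51.1],
    [-69.8, 1.9, -51.1],
    [-69.8, 1.9, -51.1],
    [-69.8, 1.9, -51.1],
    [-69.8, 1.9, -51.1],
    [-69.8, 1.9, -51.1],
    [-69.8, 1.9, -51.1],
    [-69.8, 1.9, -51.1],
    [-69.8, 1.9, -51.1],
    [-69.8, 1.9, -51.1],
    [-69.8, 1.9, -51.1]
  ],
  "delta_rot": [
    [0, 0.12, 0],
    [0, 0.24, 0],
    [0, 0.36, 0],
    [0, 0.48, 0],
    [0, 0.6, 0],
    [0, 0.72, 0],
    [0, 0.84, 0],
    [0, 0.96, 0],
    [0, 1.08, 0],
    [0, 1.2, 0],
    [0, 1.3, 0],
    [0, 1.335, 0]
  ],
  "claw": [80, 80, 80, 80, 80, 80, 80, 80, 80, 80, 80, 80],
  "squeeze": 58
}}

```text
time_s: 1.1
tool_pos: [0.332, 0.0779, 0.1792]
orientation: [0.707, -0.707, 0.02, -0.021]
wrist_force: [2.1, 0.1, -0.6]
width: 0.0644
```

```bash
cat > go.py <<'E'
import sys
from h import *
from scipy.spatial.transform import Rotation as R
# go.py x y z yaw : slide cm and rotvec in tool axes to reach TCP pose (tool down, tool x at yaw)
s=ctrl.get_state();q=s["orientation"];M=R.from_quat(np.r_[q[1:],q[0]]).as_matrix()
x,y,z,a=map(float,sys.argv[1:5])
G=np.array([[np.cos(a),0,np.sin(a)],[np.sin(a),0,-np.cos(a)],[0,-1,0]])
print("t",round(s["time_s"],2),"pos",s["tool_pos"].round(4),"w",round(s["width"],4),"F",s["wrist_force"].round(2),"M",s["ft_torque"].round(3))
print("slide",(M.T@(np.array([x,y,z])-s["tool_pos"])*100).round(2),"rot",R.from_matrix(M.T@G).as_rotvec().round(3))
E
python3 go.py .4537 -.2648 .17 -.056
```

```text
t 1.1 pos [0.332  0.0779 0.1792] w 0.0644 F [ 2.1   0.06 -0.61] M [-0.033  0.053  0.039]Traceback (most recent call last):
  File "go.py", line 9, in <module>
    print("slide",(M.T@(np.array([x,y,z])-s["tool_pos"])*100).round(2),"rot",R.from_matrix(M.T@G).as_rotvec().round(3))
                                                                             ~~~~~~~~~~~~~^^^^^^^
  File "scipy/spatial/transform/_rotation.pyx", line 1143, in scipy.spatial.transform._rotation.Rotation.from_matrix
ValueError: Non-positive determinant (left-handed or null coordinate frame) in rotation matrix 0: [[ 9.99995881e-01 -8.63864492e-04  2.73726693e-03]
 [ 8.64295882e-04  9.99999614e-01 -1.56419640e-04]
 [ 2.73713075e-03 -1.58784805e-04 -9.99996241e-01]].
```

```bash
sed -i 's/^G=.*/G=np.array([[np.cos(a),0,-np.sin(a)],[np.sin(a),0,np.cos(a)],[0,-1,0]])/' go.py && python3 go.py .4537 -.2648 .17 -.056
```

```text
t 1.1 pos [0.332  0.0779 0.1792] w 0.0644 F [ 2.1   0.06 -0.61] M [-0.033  0.053  0.039]
slide [ 14.16   0.93 -33.5 ] rot [-0.    -0.003  0.001]
```

Emit:
{"method": "drive_tool", "body": {
  "slide": [
    [14.2, 0.9, -33.5],
    [14.2, 0.9, -33.5],
    [14.2, 0.9, -33.5],
    [14.2, 0.9, -33.5],
    [14.2, 0.9, -33.5],
    [14.2, 0.9, -33.5],
    [14.2, 0.9, -33.5],
    [14.2, 0.9, -33.5],
    [14.2, 0.9, -33.5],
    [14.2, 0.9, -33.5],
    [14.2, 0.9, -33.5],
    [14.2, 0.9, -33.5]
  ],
  "delta_rot": [
    [0, 0, 0],
    [0, 0, 0],
    [0, 0, 0],
    [0, 0, 0],
    [0, 0, 0],
    [0, 0, 0],
    [0, 0, 0],
    [0, 0, 0],
    [0, 0, 0],
    [0, 0, 0],
    [0, 0, 0],
    [0, 0, 0]
  ],
  "claw": [120, 120, 120, 120, 120, 120, 120, 120, 120, 120, 120, 120]
}}

```text
time_s: 2.1
tool_pos: [0.4547, -0.2615, 0.1695]
orientation: [0.707, -0.706, 0.02, -0.019]
wrist_force: [-0.2, 0.7, -0.0]
width: 0.0499
```

```bash
python3 go.py .4537 -.2648 .110 -.056; python3 -c "
from h import *
s=get_image('side');t=get_image('top')
cv2.imwrite('pics/a.png',np.hstack([crop(s,260,180,100,150,4),crop(t,310,200,100,150,4)]))"
```

```text
t 2.1 pos [ 0.4547 -0.2615  0.1695] w 0.0499 F [-0.17  0.73 -0.04] M [-0.042  0.005  0.014]
slide [-0.07  5.95 -0.35] rot [-0.002  0.001 -0.002]
```

View pics/a.png

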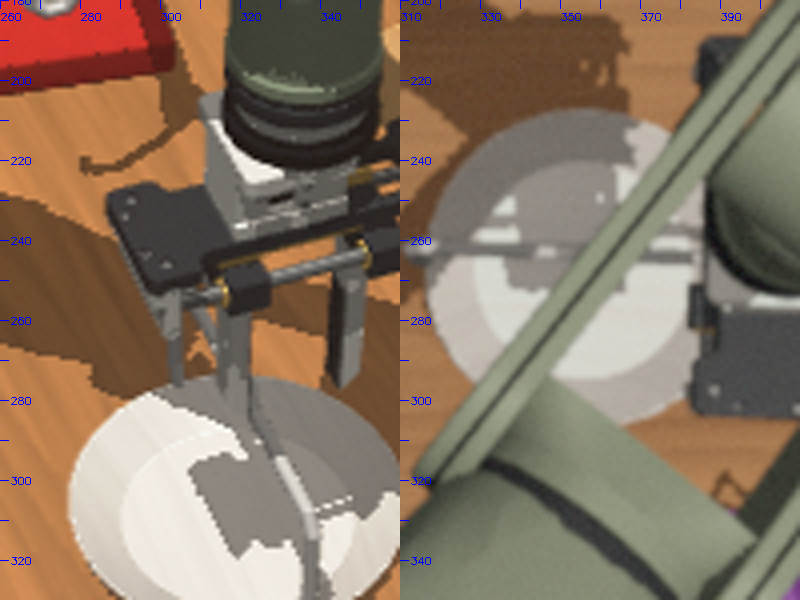

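The bar runs between the open fingers and the body's long side lies along x, as planned. Descend and close.

Emit:
{"method": "drive_tool", "body": {
  "slide": [
    [-0.1, 3, -0.35],
    [-0.1, 6, -0.35],
    [-0.1, 6, -0.35],
    [-0.1, 6, -0.35],
    [-0.1, 6, -0.35],
    [-0.1, 6, -0.35],
    [-0.1, 6, -0.35],
    [-0.1, 6, -0.35],
    [-0.1, 6, -0.35],
    [-0.1, 6, -0.35],
    [-0.1, 6, -0.35],
    [-0.1, 6, -0.35]
  ],
  "delta_rot": [
    [0, 0, 0],
    [0, 0, 0],
    [0, 0, 0],
    [0, 0, 0],
    [0, 0, 0],
    [0, 0, 0],
    [0, 0, 0],
    [0, 0, 0],
    [0, 0, 0],
    [0, 0, 0],
    [0, 0, 0],
    [0, 0, 0]
  ],
  "claw": [120, 120, 120, 255, 255, 255, 255, 255, 255, 255, 255, 255],
  "squeeze": 60
}}

```text
time_s: 3.2
tool_pos: [0.4543, -0.266, 0.1103]
orientation: [-0.707, 0.707, -0.019, 0.02]
wrist_force: [-0.5, 0.4, 0.4]
width: 0.0005
```

```bash
python3 go.py .4537 -.2648 .110 -.056
```

```text
t 3.2 pos [ 0.4543 -0.266   0.1103] w 0.0005 F [-0.51  0.43  0.41] M [-0.118  0.065 -0.027]
slide [-0.07  0.03  0.12] rot [0.    0.001 0.   ]
```

The opening is 0.5 mm, so the bar was missed. Look.

```bash
python3 -c "
from h import *
s=get_image('side');t=get_image('top')
cv2.imwrite('pics/b.png',np.hstack([crop(s,260,210,100,150,4),crop(t,310,200,100,150,4)]))
print(proj('side',[.4537,-.2648,.115]),proj('top',[.4537,-.2648,.115]),proj('side',[.4543,-.266,.0963]),proj('top',[.4543,-.266,.0963]))"
```

```text
[330.18518125 299.64773307] [389.55778901 265.26749462] [330.41280764 305.5838663 ] [389.05615846 265.6691623 ]
```

View pics/b.png

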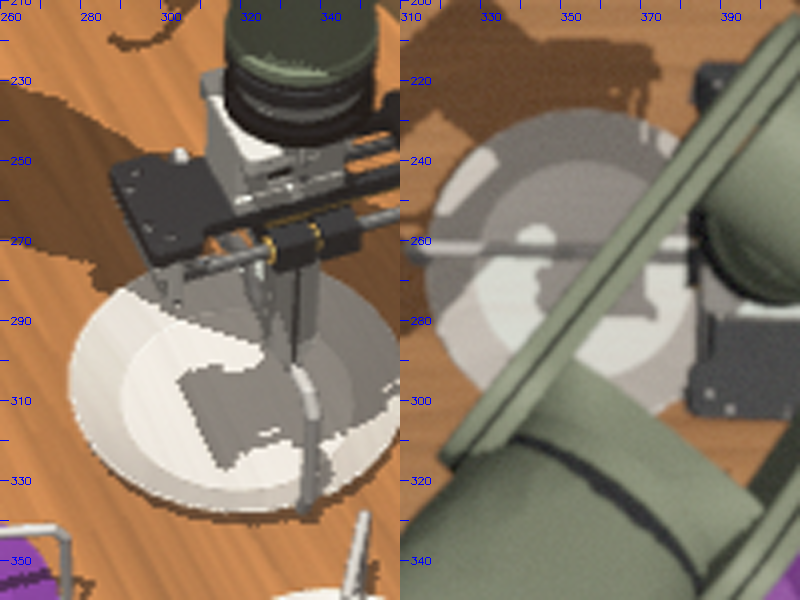

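```bash
python3 -c "
from h import *
from scipy.optimize import least_squares
t0=cv2.imread('pics/top0.png');s0=cv2.imread('pics/side0.png')
for a,b in (((402,265.3),(337.5,312)),((311.5,261.8),(304.5,249))):
    f=least_squares(lambda X:np.r_[proj('top',X)-a,proj('side',X)-b],[.45,-.2,.1]);print(f.x,f.fun)
print([at_z('top',p,.022) for p in((316.5,265),(396,268),(357,227),(357,307))])
s=get_image('side')
cv2.imwrite('pics/c.png',np.hstack([crop(s0,290,240,60,90,6),crop(s,290,240,60,90,6)]))"
```

```text
[ 0.45540878 -0.29521066  0.10573624] [ 0.21066144 -0.62315792 -0.60497034  0.08694019]
[ 0.46825853 -0.08642603  0.10265986] [ 0.42633191 -1.25354914 -1.34851892  0.14037916]
[array([ 0.46451285, -0.09447427,  0.022     ]), array([ 0.45422282, -0.29251844,  0.022     ]), array([ 0.55923251, -0.19781153,  0.022     ]), array([ 0.35933021, -0.19327254,  0.022     ])]
```

View pics/c.png

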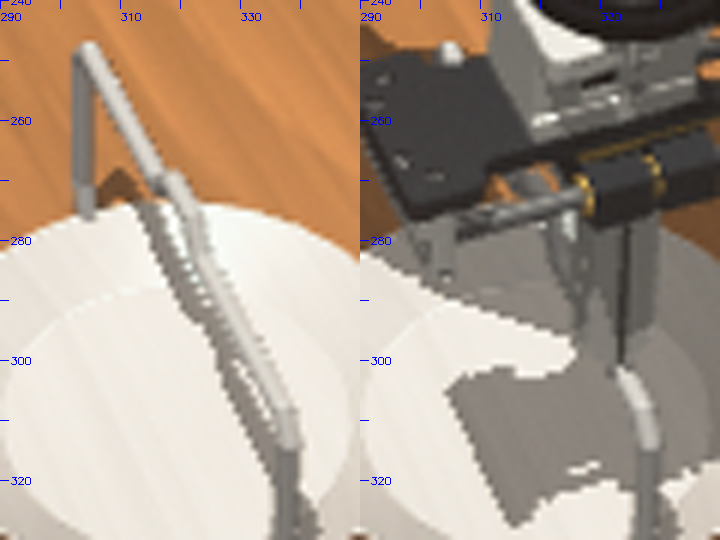

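The bar is unmoved in plan and still lies under the closed fingers. It triangulates to about z 0.104, lower than assumed. Lift, open, go 15 mm lower and close again.

Emit:
{"method": "drive_tool", "body": {
  "slide": [
    [0, -3, 0],
    [0, -3, 0],
    [0, -3, 0],
    [0, -3, 0],
    [0, -1, 0.1],
    [0, 1.5, 0.1],
    [0, 1.5, 0.1],
    [0, 1.5, 0.1],
    [0, 1.5, 0.1],
    [0, 1.5, 0.1],
    [0, 1.5, 0.1],
    [0, 1.5, 0.1]
  ],
  "delta_rot": [
    [0, 0, 0],
    [0, 0, 0],
    [0, 0, 0],
    [0, 0, 0],
    [0, 0, 0],
    [0, 0, 0],
    [0, 0, 0],
    [0, 0, 0],
    [0, 0, 0],
    [0, 0, 0],
    [0, 0, 0],
    [0, 0, 0]
  ],
  "claw": [255, 120, 110, 110, 110, 110, 110, 255, 255, 255, 255, 255],
  "squeeze": 60
}}

```text
time_s: 4.35
tool_pos: [0.4553, -0.2657, 0.0965]
orientation: [-0.706, 0.707, -0.019, 0.02]
wrist_force: [1.0, 0.1, 0.1]
width: 0.0107
```

```bash
python3 go.py .4537 -.2648 .095 -.056
```

```text
t 4.35 pos [ 0.4553 -0.2657  0.0965] w 0.0107 F [0.97 0.09 0.06] M [-0.136 -0.066  0.018]
slide [-0.16  0.15  0.08] rot [0.002 0.001 0.002]
```

Emit:
{"method": "drive_tool", "body": {
  "slide": [
    [0, 0, 0],
    [0, 0, 0],
    [0, 0, 0]
  ],
  "delta_rot": [
    [0, 0, 0],
    [0, 0, 0],
    [0, 0, 0]
  ],
  "claw": [255, 255, 255]
}}

```text
time_s: 4.6
tool_pos: [0.4554, -0.2657, 0.0965]
orientation: [-0.706, 0.707, -0.019, 0.02]
wrist_force: [1.7, 0.8, 4.1]
width: 0.0074
```

```bash
python3 go.py .4537 -.2648 .095 -.056;  python3 -c "
from h import *
s=get_image('side');t=get_image('top')
cv2.imwrite('pics/d.png',np.hstack([crop(s,290,240,60,90,6),crop(t,310,200,60,90,6)]))"
```

```text
t 4.6 pos [ 0.4554 -0.2657  0.0965] w 0.0074 F [1.67 0.84 4.12] M [-0.075 -0.154 -0.125]
slide [-0.17  0.15  0.08] rot [0.002 0.001 0.002]
```

Width 7.4 mm with 4 N upward means the fingertips are only pinching the top of the bar. It sits lower still relative to the fingers. Open and go 16 mm deeper.

Emit:
{"method": "drive_tool", "body": {
  "slide": [
    [0, -0.3, 0],
    [0, -0.3, 0],
    [0, -0.3, 0],
    [0, 1.0, 0],
    [0, 1.6, 0],
    [0, 1.6, 0],
    [0, 1.6, 0],
    [0, 1.6, 0],
    [0, 1.6, 0],
    [0, 1.6, 0],
    [0, 1.6, 0],
    [0, 1.6, 0]
  ],
  "delta_rot": [
    [0, 0, 0],
    [0, 0, 0],
    [0, 0, 0],
    [0, 0, 0],
    [0, 0, 0],
    [0, 0, 0],
    [0, 0, 0],
    [0, 0, 0],
    [0, 0, 0],
    [0, 0, 0],
    [0, 0, 0],
    [0, 0, 0]
  ],
  "claw": [150, 150, 150, 150, 150, 255, 255, 255, 255, 255, 255, 255],
  "squeeze": 60
}}

```text
time_s: 5.7
tool_pos: [0.4548, -0.2652, 0.0797]
orientation: [-0.707, 0.707, -0.019, 0.02]
wrist_force: [0.1, -0.2, 0.6]
width: 0.0073
```

```bash
python3 go.py .4537 -.2648 .095 -.056;  python3 -c "
from h import *
s=get_image('side');t=get_image('top')
cv2.imwrite('pics/d.png',np.hstack([crop(s,270,240,80,120,5),crop(t,310,200,80,120,5)]))"
```

```text
t 5.7 pos [ 0.4548 -0.2652  0.0797] w 0.0073 F [ 0.13 -0.17  0.63] M [-0.1   -0.022 -0.074]
slide [-0.11 -1.53  0.03] rot [0.    0.001 0.001]
```

View pics/d.png

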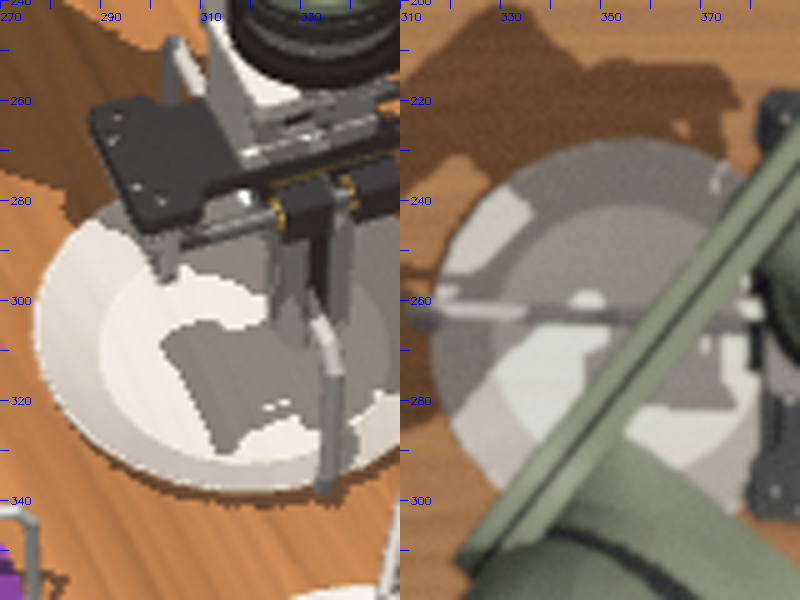

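The bar is now held between the pads with a visible gap and the fingers reach well past it. Lift 14 cm and check for sag.

Emit:
{"method": "drive_tool", "body": {
  "slide": [
    [0, -0.5, 0],
    [0, -1.5, 0],
    [0, -3.5, 0],
    [0, -6, 0],
    [0, -8.5, 0],
    [0, -11, 0],
    [0, -13, 0],
    [0, -14, 0],
    [0, -14, 0]
  ],
  "delta_rot": [
    [0, 0, 0],
    [0, 0, 0],
    [0, 0, 0],
    [0, 0, 0],
    [0, 0, 0],
    [0, 0, 0],
    [0, 0, 0],
    [0, 0, 0],
    [0, 0, 0]
  ],
  "claw": [255, 255, 255, 255, 255, 255, 255, 255, 255],
  "squeeze": 60
}}

```text
time_s: 6.55
tool_pos: [0.4557, -0.2661, 0.2225]
orientation: [-0.705, 0.708, -0.018, 0.021]
wrist_force: [0.4, -0.1, -2.7]
width: 0.0071
```

```bash
python3 go.py .3582 .0239 .2197 -.1855
```

```text
t 6.55 pos [ 0.4557 -0.2661  0.2225] w 0.0071 F [ 0.38 -0.11 -2.67] M [-0.327  0.042 -0.022]
slide [-11.33   0.12  28.43] rot [0.003 0.131 0.005]
```

Emit:
{"method": "drive_tool", "body": {
  "slide": [
    [-0.4, 0, 1],
    [-1.2, 0, 3],
    [-2.4, 0, 6],
    [-3.6, 0, 9],
    [-4.8, 0, 12],
    [-6, 0, 15],
    [-7.2, 0, 18],
    [-8.4, 0.1, 21],
    [-9.5, 0.1, 24],
    [-10.5, 0.1, 26.4],
    [-11.2, 0.1, 28],
    [-11.3, 0.1, 28.4]
  ],
  "delta_rot": [
    [0, 0.01, 0],
    [0, 0.02, 0],
    [0, 0.03, 0],
    [0, 0.04, 0],
    [0, 0.05, 0],
    [0, 0.065, 0],
    [0, 0.08, 0],
    [0, 0.09, 0],
    [0, 0.1, 0],
    [0, 0.11, 0],
    [0, 0.12, 0],
    [0, 0.13, 0]
  ],
  "claw": [255, 255, 255, 255, 255, 255, 255, 255, 255, 255, 255, 255]
}}

```text
time_s: 7.55
tool_pos: [0.3535, 0.0278, 0.2157]
orientation: [0.705, -0.704, 0.066, -0.062]
wrist_force: [0.5, -0.2, -1.8]
width: 0.0076
```

```bash
python3 go.py .3582 .0239 .2197 -.1855;  python3 -c "
from h import *
s=get_image('side');t=get_image('top')
cv2.imwrite('pics/side_e.png',s);cv2.imwrite('pics/top_e.png',t)
cv2.imwrite('pics/e.png',np.hstack([crop(s,200,90,100,150,4),crop(t,190,210,100,150,4)]))"
```

```text
t 7.55 pos [0.3535 0.0278 0.2157] w 0.0076 F [ 0.48 -0.18 -1.77] M [-0.231  0.112 -0.006]
slide [ 0.53 -0.4  -0.29] rot [-0.001  0.003 -0.006]
```

View pics/e.png

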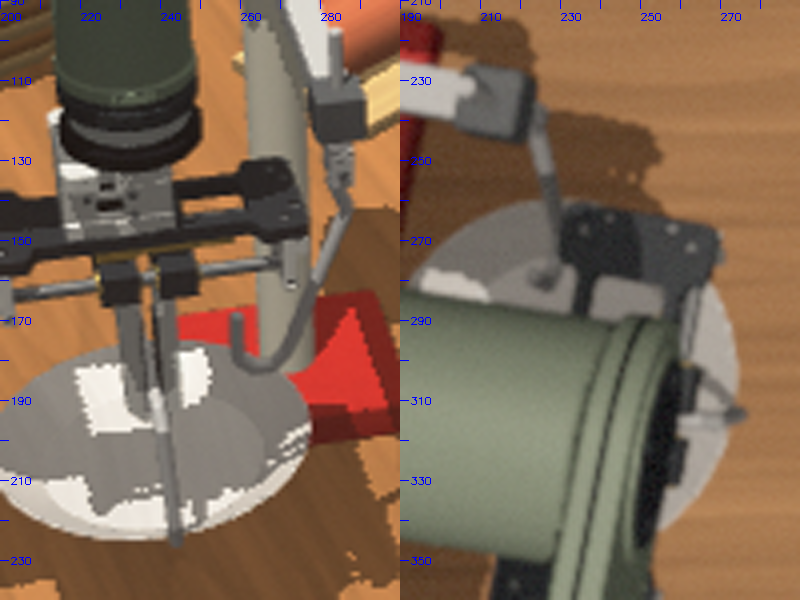

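```bash
cat > pan.py <<'E'
from h import *
# pan frame from grip: g = world point on bar axis at y=-ly ; yaw a ; roll f (>0: +y end down)
def pt(g,a,f,l,ly=.074):
    v=np.array([l[0],l[1]+ly,l[2]-.115])
    c,s=np.cos(f),np.sin(f); v=np.array([v[0],c*v[1]+s*v[2],-s*v[1]+c*v[2]])
    c,s=np.cos(a),np.sin(a); return np.array(g)+[c*v[0]-s*v[1],s*v[0]+c*v[1],v[2]]
E
python3 - <<'E'
from pan import *
th=np.linspace(0,2*np.pi,181)
for dz in(-.005,.015,.035):
  for f in(0,.2,.4):
    g=[.3535,.0278,.2157+dz];a=-.183
    P_=lambda n,l:proj(n,pt(g,a,f,l)).round(0)
    rim={n:np.array([proj(n,pt(g,a,f,(.1*np.cos(t),.1*np.sin(t),.022))) for t in th]) for n in("side","top")}
    print(dz,f,"corner",P_("side",(0,-.105,.115)),P_("top",(0,-.105,.115)),"leg",P_("side",(0,-.105,.022)),P_("top",(0,-.105,.022)),"arch",P_("side",(0,0,.128)),
     "rim s L R T B",rim["side"][:,0].min().round(),rim["side"][:,0].max().round(),rim["side"][:,1].min().round(),rim["side"][:,1].max().round(),"top L R T B",rim["top"][:,0].min().round(),rim["top"][:,0].max().round(),rim["top"][:,1].min().round(),rim["top"][:,1].max().round())
# reference: pan on the counter
for l in((0,-.105,.115),(0,-.105,.022),(0,.105,.115),(0,.105,.022),(0,0,.128)): print(l,[proj(n,pt([.4548,-.265,.115],-.056,0,l)).round(0) for n in("side","top")])
E
```

```text
-0.005 0 corner [240. 207.] [270. 314.] leg [243. 236.] [275. 314.] arch [233. 175.] rim s L R T B 196.0 276.0 184.0 236.0 top L R T B 186.0 274.0 262.0 351.0
-0.005 0.2 corner [240. 205.] [269. 314.] leg [244. 239.] [283. 315.] arch [234. 180.] rim s L R T B 198.0 278.0 198.0 239.0 top L R T B 199.0 281.0 264.0 352.0
-0.005 0.4 corner [240. 202.] [268. 314.] leg [245. 240.] [289. 316.] arch [234. 185.] rim s L R T B 199.0 280.0 213.0 241.0 top L R T B 214.0 288.0 266.0 353.0
0.015 0 corner [240. 200.] [268. 315.] leg [242. 230.] [274. 314.] arch [232. 168.] rim s L R T B 195.0 276.0 178.0 230.0 top L R T B 183.0 273.0 261.0 352.0
0.015 0.2 corner [240. 198.] [268. 315.] leg [243. 233.] [282. 315.] arch [233. 173.] rim s L R T B 197.0 278.0 192.0 233.0 top L R T B 197.0 280.0 263.0 353.0
0.015 0.4 corner [239. 195.] [266. 315.] leg [244. 234.] [288. 317.] arch [233. 179.] rim s L R T B 198.0 279.0 207.0 235.0 top L R T B 212.0 287.0 265.0 354.0
0.035 0 corner [239. 193.] [267. 315.] leg [242. 224.] [273. 314.] arch [232. 162.] rim s L R T B 194.0 276.0 172.0 223.0 top L R T B 180.0 271.0 260.0 353.0
0.035 0.2 corner [239. 191.] [266. 315.] leg [243. 227.] [281. 315.] arch [232. 166.] rim s L R T B 196.0 277.0 187.0 226.0 top L R T B 194.0 279.0 262.0 354.0
0.035 0.4 corner [239. 189.] [265. 315.] leg [244. 227.] [287. 317.] arch [233. 172.] rim s L R T B 197.0 279.0 201.0 228.0 top L R T B 209.0 286.0 264.0 355.0
(0, -0.105, 0.115) [array([336., 310.]), array([403., 265.])]
(0, -0.105, 0.022) [array([335., 337.]), array([397., 268.])]
(0, 0.105, 0.115) [array([302., 246.]), array([312., 262.])]
(0, 0.105, 0.022) [array([302., 273.]), array([313., 265.])]
(0, 0, 0.128) [array([318., 272.]), array([358., 263.])]
```

Predicted pixels match bar height 0.035 above the TCP reading, and the pan sags only about 0.06 rad. The arch is about 74 mm below the pivot. Raise 1 cm and approach to just short of the swinging shank.

Emit:
{"method": "drive_tool", "body": {
  "slide": [
    [0, -0.5, 0],
    [0.5, -1, 0],
    [1.5, -1, 0],
    [3, -1, 0],
    [4.5, -1, 0],
    [6, -1, 0],
    [7.3, -1, 0],
    [8.3, -1, 0],
    [9, -1, 0],
    [9.2, -1, 0],
    [9.2, -1, 0],
    [9.2, -1, 0]
  ],
  "delta_rot": [
    [0, 0, 0],
    [0, 0, 0],
    [0, 0, 0],
    [0, 0, 0],
    [0, 0, 0],
    [0, 0, 0],
    [0, 0, 0],
    [0, 0, 0],
    [0, 0, 0],
    [0, 0, 0],
    [0, 0, 0],
    [0, 0, 0]
  ],
  "claw": [255, 255, 255, 255, 255, 255, 255, 255, 255, 255, 255, 255]
}}

```text
time_s: 8.65
tool_pos: [0.4472, 0.0079, 0.2281]
orientation: [0.704, -0.704, 0.066, -0.065]
wrist_force: [-0.1, 0.9, -3.1]
width: 0.0075
```

```bash
cat > loc.py <<'E'
from h import *
s=ctrl.get_state();a=-.1855;d=s["tool_pos"]-[.4898,.0754,0]
lx=np.cos(a)*d[0]+np.sin(a)*d[1];ly=-np.sin(a)*d[0]+np.cos(a)*d[1]
F=s["wrist_force"]
print("t %.2f arch local x %.1f y %.1f mm  z %.1f  w %.4f"%(s["time_s"],lx*1e3,ly*1e3+74,s["tool_pos"][2]*1e3+44,s["width"]),"F local x %.2f z %.2f"%(np.cos(a)*F[0]+np.sin(a)*F[1],F[2]),"M",s["ft_torque"].round(3))
E
python3 loc.py; python3 go.py .4445 .0108 .2257 -.1855
```

```text
t 8.65 arch local x -29.4 y -0.2 mm  z 272.1  w 0.0075 F local x -0.30 z -3.11 M [-0.282  0.101 -0.001]
t 8.65 pos [0.4472 0.0079 0.2281] w 0.0075 F [-0.14  0.85 -3.11] M [-0.282  0.101 -0.001]
slide [-0.32  0.24  0.24] rot [ 0.     0.    -0.001]
```

Emit:
{"method": "drive_tool", "body": {
  "slide": [
    [0.07, 0.05, 0],
    [0.14, 0.1, 0],
    [0.21, 0.15, 0],
    [0.28, 0.2, 0],
    [0.35, 0.2, 0],
    [0.42, 0.2, 0],
    [0.49, 0.2, 0],
    [0.56, 0.2, 0],
    [0.63, 0.2, 0],
    [0.7, 0.2, 0],
    [0.77, 0.2, 0],
    [0.84, 0.2, 0]
  ],
  "delta_rot": [
    [0, 0, 0],
    [0, 0, 0],
    [0, 0, 0],
    [0, 0, 0],
    [0, 0, 0],
    [0, 0, 0],
    [0, 0, 0],
    [0, 0, 0],
    [0, 0, 0],
    [0, 0, 0],
    [0, 0, 0],
    [0, 0, 0]
  ],
  "claw": [255, 255, 255, 255, 255, 255, 255, 255, 255, 255, 255, 255]
}}

```text
time_s: 9.65
tool_pos: [0.4559, 0.0063, 0.2263]
orientation: [-0.704, 0.704, -0.065, 0.065]
wrist_force: [0.3, 0.3, -1.9]
width: 0.0068
```

```bash
python3 loc.py
```

```text
t 9.65 arch local x -20.6 y -0.1 mm  z 270.3  w 0.0068 F local x 0.25 z -1.93 M [-0.26   0.12   0.019]
```

Emit:
{"method": "drive_tool", "body": {
  "slide": [
    [0.07, 0, 0],
    [0.14, 0, 0],
    [0.21, 0, 0],
    [0.28, 0, 0],
    [0.35, 0, 0],
    [0.42, 0, 0],
    [0.49, 0, 0],
    [0.56, 0, 0],
    [0.63, 0, 0],
    [0.7, 0, 0],
    [0.77, 0, 0],
    [0.84, 0, 0]
  ],
  "delta_rot": [
    [0, 0, 0],
    [0, 0, 0],
    [0, 0, 0],
    [0, 0, 0],
    [0, 0, 0],
    [0, 0, 0],
    [0, 0, 0],
    [0, 0, 0],
    [0, 0, 0],
    [0, 0, 0],
    [0, 0, 0],
    [0, 0, 0]
  ],
  "claw": [255, 255, 255, 255, 255, 255, 255, 255, 255, 255, 255, 255]
}}

```text
time_s: 10.65
tool_pos: [0.4642, 0.0048, 0.2263]
orientation: [0.704, -0.704, 0.065, -0.065]
wrist_force: [-0.6, -0.1, -2.2]
width: 0.0073
```

```bash
python3 loc.py
```

```text
t 10.65 arch local x -12.2 y -0.1 mm  z 270.3  w 0.0073 F local x -0.57 z -2.16 M [-0.259  0.155  0.009]
```

Emit:
{"method": "drive_tool", "body": {
  "slide": [
    [0.07, 0, 0],
    [0.14, 0, 0],
    [0.21, 0, 0],
    [0.28, 0, 0],
    [0.35, 0, 0],
    [0.42, 0, 0],
    [0.49, 0, 0],
    [0.56, 0, 0],
    [0.63, 0, 0],
    [0.7, 0, 0],
    [0.77, 0, 0],
    [0.84, 0, 0]
  ],
  "delta_rot": [
    [0, 0, 0],
    [0, 0, 0],
    [0, 0, 0],
    [0, 0, 0],
    [0, 0, 0],
    [0, 0, 0],
    [0, 0, 0],
    [0, 0, 0],
    [0, 0, 0],
    [0, 0, 0],
    [0, 0, 0],
    [0, 0, 0]
  ],
  "claw": [255, 255, 255, 255, 255, 255, 255, 255, 255, 255, 255, 255]
}}

```text
time_s: 11.65
tool_pos: [0.4722, 0.0033, 0.2262]
orientation: [0.704, -0.704, 0.065, -0.065]
wrist_force: [0.9, -0.4, -2.8]
width: 0.0073
```

```bash
python3 loc.py
```

```text
t 11.65 arch local x -4.0 y -0.1 mm  z 270.2  w 0.0073 F local x 0.94 z -2.80 M [-0.239  0.085 -0.006]
```

Emit:
{"method": "drive_tool", "body": {
  "slide": [
    [0.07, 0, 0],
    [0.14, 0, 0],
    [0.21, 0, 0],
    [0.28, 0, 0],
    [0.35, 0, 0],
    [0.42, 0, 0],
    [0.49, 0, 0],
    [0.56, 0, 0],
    [0.63, 0, 0],
    [0.7, 0, 0],
    [0.77, 0, 0],
    [0.84, 0, 0]
  ],
  "delta_rot": [
    [0, 0, 0],
    [0, 0, 0],
    [0, 0, 0],
    [0, 0, 0],
    [0, 0, 0],
    [0, 0, 0],
    [0, 0, 0],
    [0, 0, 0],
    [0, 0, 0],
    [0, 0, 0],
    [0, 0, 0],
    [0, 0, 0]
  ],
  "claw": [255, 255, 255, 255, 255, 255, 255, 255, 255, 255, 255, 255]
}}

```text
time_s: 12.65
tool_pos: [0.4807, 0.0017, 0.2263]
orientation: [0.704, -0.704, 0.065, -0.065]
wrist_force: [0.2, -0.5, -3.3]
width: 0.0071
```

Emit:
{"method": "drive_tool", "body": {
  "slide": [
    [0.07, 0, 0],
    [0.14, 0, 0],
    [0.21, 0, 0],
    [0.28, 0, 0],
    [0.35, 0, 0],
    [0.42, 0, 0],
    [0.49, 0, 0],
    [0.56, 0, 0],
    [0.63, 0, 0],
    [0.7, 0, 0],
    [0.77, 0, 0],
    [0.84, 0, 0]
  ],
  "delta_rot": [
    [0, 0, 0],
    [0, 0, 0],
    [0, 0, 0],
    [0, 0, 0],
    [0, 0, 0],
    [0, 0, 0],
    [0, 0, 0],
    [0, 0, 0],
    [0, 0, 0],
    [0, 0, 0],
    [0, 0, 0],
    [0, 0, 0]
  ],
  "claw": [255, 255, 255, 255, 255, 255, 255, 255, 255, 255, 255, 255]
}}

```text
time_s: 13.65
tool_pos: [0.4889, 0.0002, 0.2263]
orientation: [0.704, -0.704, 0.065, -0.065]
wrist_force: [0.4, -0.5, -3.6]
width: 0.0073
```

Emit:
{"method": "drive_tool", "body": {
  "slide": [
    [0.07, 0, 0],
    [0.14, 0, 0],
    [0.21, 0, 0],
    [0.28, 0, 0],
    [0.35, 0, 0],
    [0.42, 0, 0],
    [0.49, 0, 0],
    [0.49, 0, 0],
    [0.49, 0, 0],
    [0.49, 0, 0],
    [0.49, 0, 0],
    [0.49, 0, 0]
  ],
  "delta_rot": [
    [0, 0, 0],
    [0, 0, 0],
    [0, 0, 0],
    [0, 0, 0],
    [0, 0, 0],
    [0, 0, 0],
    [0, 0, 0],
    [0, 0, 0],
    [0, 0, 0],
    [0, 0, 0],
    [0, 0, 0],
    [0, 0, 0]
  ],
  "claw": [255, 255, 255, 255, 255, 255, 255, 255, 255, 255, 255, 255]
}}

```text
time_s: 14.65
tool_pos: [0.4936, -0.0007, 0.2262]
orientation: [-0.704, 0.704, -0.065, 0.065]
wrist_force: [-0.1, -0.0, -2.3]
width: 0.0076
```

```bash
python3 loc.py; python3 -c "
from h import *
I=[get_image('side') for _ in range(8)]
s=I[-1];t=get_image('top')
print([round(float(np.abs(i[110:200,245:305].astype(int)-I[0][110:200,245:305]).mean()),2) for i in I])
cv2.imwrite('pics/side_f.png',s);cv2.imwrite('pics/f.png',np.hstack([crop(s,230,90,100,150,4),crop(t,190,200,100,150,4)]))"; python3 loc.py
```

```text
t 14.65 arch local x 17.8 y -0.1 mm  z 270.2  w 0.0076 F local x -0.05 z -2.33 M [-0.234  0.19   0.033]
[0.0, 0.78, 0.84, 0.91, 0.93, 0.92, 0.93, 0.95]
t 15.10 arch local x 17.8 y -0.1 mm  z 270.3  w 0.0075 F local x -0.23 z -2.89 M [-0.26   0.251  0.002]
```

View pics/f.png

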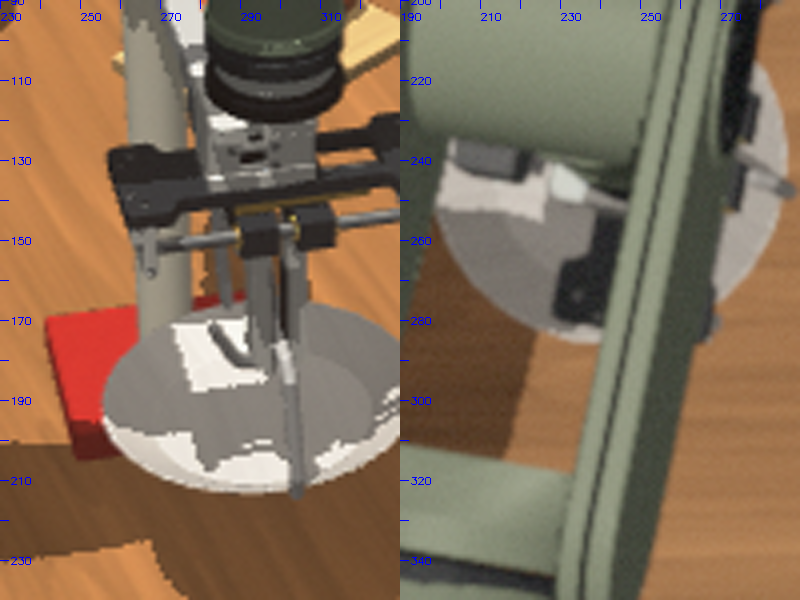

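The tip is at about (283,171) with the frames steady, so the hook rests against the bar. Work out the angle, then plan the lowering.

```bash
python3 - <<'E'
from h import *
def T(p,l):
    c,s=np.cos(p[2]),np.sin(p[2]);return [p[0]+c*l[0]-s*l[1],p[1]+s*l[0]+c*l[1],l[2]]
for dz in(.008,.0127,.018):
  p=[.4898,.0754,-.1855]
  for th in(0,.1,.15,.2,.25,.3):
    c,s=np.cos(th),np.sin(th);f=lambda x,d:proj("side",T(p,[x*c+d*s,0,.32+dz-d*c+x*s])).round(1)
    print(dz,th,f(-.022,.118),f(0,.151))
I=[get_image('side')[165:190,278:293].astype(int) for _ in range(8)]
print([round(float(np.abs(a-b).mean()),2) for a,b in zip(I,I[1:])], [round(float(np.abs(a-I[0]).mean()),2) for a in I])
E
python3 loc.py
```

```text
0.008 0 [275.8 174.2] [284.8 183.6]
0.008 0.1 [280.5 174.1] [290.8 182.5]
0.008 0.15 [282.9 173.9] [293.7 181.8]
0.008 0.2 [285.3 173.5] [296.6 180.9]
0.008 0.25 [287.7 173.1] [299.5 180. ]
0.008 0.3 [290.1 172.6] [302.3 178.9]
0.0127 0 [275.7 172.7] [284.8 182.1]
0.0127 0.1 [280.5 172.5] [290.7 181. ]
0.0127 0.15 [282.9 172.3] [293.7 180.3]
0.0127 0.2 [285.3 172. ] [296.6 179.4]
0.0127 0.25 [287.7 171.6] [299.5 178.5]
0.0127 0.3 [290.1 171.1] [302.3 177.4]
0.018 0 [275.6 170.9] [284.8 180.4]
0.018 0.1 [280.4 170.8] [290.7 179.3]
0.018 0.15 [282.9 170.6] [293.7 178.6]
0.018 0.2 [285.3 170.3] [296.6 177.8]
0.018 0.25 [287.7 169.9] [299.5 176.8]
0.018 0.3 [290.1 169.3] [302.3 175.7]
[0.5, 0.48, 0.47, 0.55, 0.5, 0.53, 0.5] [0.0, 0.5, 0.51, 0.55, 0.54, 0.49, 0.53, 0.52]
t 15.50 arch local x 17.8 y -0.1 mm  z 270.3  w 0.0075 F local x -1.05 z -3.96 M [-0.204  0.207  0.046]
```

The hook rests still at θ≈0.15, matching the geometry, for over 0.8 s. Now draw back slowly so the hook follows to vertical, then centre the bar.

Emit:
{"method": "drive_tool", "body": {
  "slide": [
    [-0.05, 0, 0],
    [-0.12, 0, 0],
    [-0.2, 0, 0],
    [-0.28, 0, 0],
    [-0.36, 0, 0],
    [-0.44, 0, 0],
    [-0.52, 0, 0],
    [-0.6, 0, 0],
    [-0.67, 0, 0],
    [-0.74, 0, 0],
    [-0.8, 0, 0],
    [-0.85, 0, 0]
  ],
  "delta_rot": [
    [0, 0, 0],
    [0, 0, 0],
    [0, 0, 0],
    [0, 0, 0],
    [0, 0, 0],
    [0, 0, 0],
    [0, 0, 0],
    [0, 0, 0],
    [0, 0, 0],
    [0, 0, 0],
    [0, 0, 0],
    [0, 0, 0]
  ],
  "claw": [255, 255, 255, 255, 255, 255, 255, 255, 255, 255, 255, 255]
}}

```text
time_s: 16.5
tool_pos: [0.4853, 0.0009, 0.2263]
orientation: [0.704, -0.704, 0.065, -0.065]
wrist_force: [0.2, -0.0, -2.8]
width: 0.0069
```

Emit:
{"method": "drive_tool", "body": {
  "slide": [
    [-0.04, 0, 0],
    [-0.08, 0, 0],
    [-0.12, 0, 0],
    [-0.16, 0, 0],
    [-0.2, 0, 0],
    [-0.25, 0, 0],
    [-0.35, 0, 0],
    [-0.5, 0, 0],
    [-0.65, 0, 0],
    [-0.8, 0, 0],
    [-0.9, 0, 0],
    [-0.9, 0, 0]
  ],
  "delta_rot": [
    [0, 0, 0],
    [0, 0, 0],
    [0, 0, 0],
    [0, 0, 0],
    [0, 0, 0],
    [0, 0, 0],
    [0, 0, 0],
    [0, 0, 0],
    [0, 0, 0],
    [0, 0, 0],
    [0, 0, 0],
    [0, 0, 0]
  ],
  "claw": [255, 255, 255, 255, 255, 255, 255, 255, 255, 255, 255, 255]
}}

```text
time_s: 17.5
tool_pos: [0.4762, 0.0026, 0.2263]
orientation: [0.704, -0.704, 0.065, -0.065]
wrist_force: [0.2, 1.1, -3.2]
width: 0.0073
```

```bash
cat > feel.py <<'E'
from h import *
L=[];I=[]
for _ in range(8):
    I.append(get_image("side")); s=ctrl.get_state(); L.append(np.r_[s["wrist_force"],s["ft_torque"]])
L=np.array(L);print("mean",L.mean(0).round(3),"std",L.std(0).round(2))
J=[i[150:195,262:292].astype(int) for i in I];print("motion",[round(float(np.abs(a-b).mean()),2) for a,b in zip(J,J[1:])])
cv2.imwrite("pics/last_side.png",I[-1])
E
python3 feel.py; python3 loc.py
```

```text
mean [-0.006 -0.023 -2.616 -0.258  0.131 -0.005] std [0.46 0.45 0.57 0.03 0.03 0.01]
motion [3.6, 3.04, 2.29, 1.18, 1.36, 2.11, 2.7]
t 17.90 arch local x 0.4 y -0.1 mm  z 270.2  w 0.0077 F local x -0.46 z -2.33 M [-0.298  0.156 -0.005]
```

The hook still moves a little. Measure the amplitude from the tip's pixel track.

```bash
cat > track.py <<'E'
from h import *
n=14
I=[cv2.cvtColor(get_image("side"),cv2.COLOR_BGR2GRAY) for _ in range(n)]
tpl=I[0][166:190,268:288]
o=[]
for i in I:
    r=cv2.matchTemplate(cv2.resize(i[155:200,255:305],None,fx=4,fy=4,interpolation=1),cv2.resize(tpl,None,fx=4,fy=4,interpolation=1),cv2.TM_CCOEFF_NORMED)
    _,m,_,l=cv2.minMaxLoc(r);o.append((l[0]/4-13,l[1]/4-11,round(m,2)))
print(o);cv2.imwrite("pics/tr.png",crop(cv2.cvtColor(I[-1],cv2.COLOR_GRAY2BGR),240,100,70,100,6))
E
python3 track.py
```

```text
[(0.0, 0.0, 1.0), (-0.25, 0.0, 0.98), (-0.75, 0.0, 0.96), (-0.75, 0.0, 0.95), (-0.75, 0.0, 0.96), (-0.25, 0.0, 0.99), (0.0, 0.0, 1.0), (0.5, 0.0, 0.97), (1.0, -0.25, 0.93), (1.25, -0.25, 0.89), (1.5, -0.25, 0.88), (1.25, -0.25, 0.9), (0.75, -0.25, 0.94), (0.5, 0.0, 0.97)]
```

View pics/tr.png

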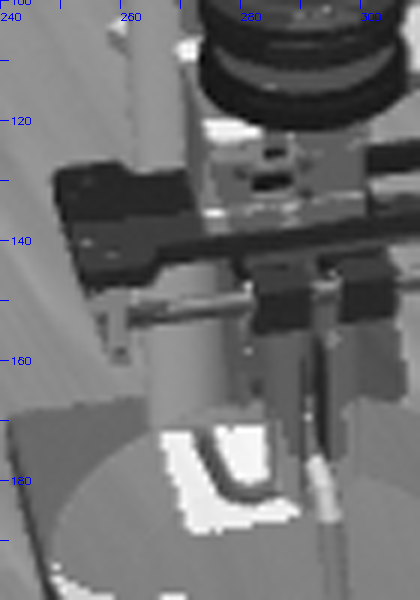

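Amplitude is only about 0.025 rad. The tip is about 2 px left of the model, so the hook sits about 3 mm nearer −x. Shift −3.5 mm and lower to about 10 mm above the expected seat.

Emit:
{"method": "drive_tool", "body": {
  "slide": [
    [-0.1, 0, 0],
    [-0.2, 0.2, 0],
    [-0.35, 0.7, 0],
    [-0.35, 1.3, 0],
    [-0.35, 2, 0],
    [-0.35, 2.7, 0],
    [-0.35, 3.4, 0],
    [-0.35, 4.1, 0],
    [-0.35, 4.8, 0],
    [-0.35, 5.4, 0],
    [-0.35, 5.9, 0],
    [-0.35, 6.2, 0]
  ],
  "delta_rot": [
    [0, 0, 0],
    [0, 0, 0],
    [0, 0, 0],
    [0, 0, 0],
    [0, 0, 0],
    [0, 0, 0],
    [0, 0, 0],
    [0, 0, 0],
    [0, 0, 0],
    [0, 0, 0],
    [0, 0, 0],
    [0, 0, 0]
  ],
  "claw": [255, 255, 255, 255, 255, 255, 255, 255, 255, 255, 255, 255]
}}

```text
time_s: 19.6
tool_pos: [0.4726, 0.0032, 0.1633]
orientation: [0.704, -0.704, 0.066, -0.065]
wrist_force: [-0.1, 1.4, -2.5]
width: 0.0072
```

```bash
python3 feel.py; python3 loc.py
```

```text
mean [ 0.141 -0.141 -2.883 -0.27   0.125  0.003] std [0.52 0.44 0.35 0.02 0.03 0.03]
motion [3.48, 4.66, 4.9, 3.24, 2.1, 1.92, 1.48]
t 20.00 arch local x -2.8 y -0.1 mm  z 208.8  w 0.0075 F local x -0.27 z -2.83 M [-0.292  0.135 -0.034]
```

Emit:
{"method": "drive_tool", "body": {
  "slide": [
    [0, 0.1, 0],
    [0, 0.2, 0],
    [0, 0.3, 0],
    [0, 0.4, 0],
    [0, 0.5, 0],
    [0, 0.6, 0],
    [0, 0.7, 0],
    [0, 0.8, 0],
    [0, 0.9, 0],
    [0, 1.0, 0],
    [0, 1.05, 0],
    [0, 1.05, 0]
  ],
  "delta_rot": [
    [0, 0, 0],
    [0, 0, 0],
    [0, 0, 0],
    [0, 0, 0],
    [0, 0, 0],
    [0, 0, 0],
    [0, 0, 0],
    [0, 0, 0],
    [0, 0, 0],
    [0, 0, 0],
    [0, 0, 0],
    [0, 0, 0]
  ],
  "claw": [255, 255, 255, 255, 255, 255, 255, 255, 255, 255, 255, 255]
}}

```text
time_s: 21.0
tool_pos: [0.4729, 0.0032, 0.1536]
orientation: [0.704, -0.704, 0.065, -0.065]
wrist_force: [0.3, 0.3, -2.5]
width: 0.0074
```

```bash
python3 feel.py; python3 loc.py
```

```text
mean [ 3.870e-01  1.000e-02 -3.046e+00 -2.700e-01  1.290e-01  3.000e-03] std [0.35 0.62 0.41 0.03 0.03 0.04]
motion [1.7, 1.89, 1.73, 1.47, 1.01, 1.08, 1.15]
t 21.40 arch local x -3.1 y -0.1 mm  z 197.8  w 0.0071 F local x -0.06 z -3.44 M [-0.231  0.144  0.006]
```

Emit:
{"method": "drive_tool", "body": {
  "slide": [
    [0, 0.05, 0],
    [0, 0.1, 0],
    [0, 0.15, 0],
    [0, 0.2, 0],
    [0, 0.25, 0],
    [0, 0.3, 0]
  ],
  "delta_rot": [
    [0, 0, 0],
    [0, 0, 0],
    [0, 0, 0],
    [0, 0, 0],
    [0, 0, 0],
    [0, 0, 0]
  ],
  "claw": [255, 255, 255, 255, 255, 255]
}}

```text
time_s: 21.9
tool_pos: [0.473, 0.0031, 0.1507]
orientation: [0.704, -0.704, 0.065, -0.065]
wrist_force: [-0.3, 1.6, -1.7]
width: 0.0073
```

```bash
python3 feel.py; python3 loc.py
```

```text
mean [ 0.255  0.025 -2.835 -0.252  0.137 -0.01 ] std [0.6  0.3  0.36 0.03 0.02 0.02]
motion [1.83, 1.2, 1.56, 1.51, 1.07, 1.15, 0.99]
t 22.30 arch local x -3.1 y -0.1 mm  z 194.8  w 0.0075 F local x 0.40 z -2.57 M [-0.267  0.127 -0.006]
```

Emit:
{"method": "drive_tool", "body": {
  "slide": [
    [0, 0.05, 0],
    [0, 0.1, 0],
    [0, 0.15, 0],
    [0, 0.2, 0]
  ],
  "delta_rot": [
    [0, 0, 0],
    [0, 0, 0],
    [0, 0, 0],
    [0, 0, 0]
  ],
  "claw": [255, 255, 255, 255]
}}

```text
time_s: 22.63
tool_pos: [0.4732, 0.0032, 0.1489]
orientation: [0.704, -0.704, 0.065, -0.065]
wrist_force: [0.2, -0.6, -1.6]
width: 0.0074
```

```bash
python3 feel.py; python3 loc.py
```

```text
mean [ 0.042  0.497 -2.188 -0.167  0.098 -0.015] std [0.3  0.42 0.37 0.03 0.02 0.03]
motion [1.64, 1.22, 1.11, 1.1, 0.8, 0.97, 1.01]
t 23.03 arch local x -3.1 y -0.1 mm  z 192.8  w 0.0076 F local x 0.35 z -2.65 M [-0.16   0.09  -0.016]
```

Contact felt, with the moment up 0.09 N m, about 1 N in the hook. A little further for a clear load.

Emit:
{"method": "drive_tool", "body": {
  "slide": [
    [0, 0.04, 0],
    [0, 0.08, 0],
    [0, 0.1, 0]
  ],
  "delta_rot": [
    [0, 0, 0],
    [0, 0, 0],
    [0, 0, 0]
  ],
  "claw": [255, 255, 255]
}}

```text
time_s: 23.28
tool_pos: [0.4732, 0.0032, 0.1479]
orientation: [0.704, -0.704, 0.065, -0.065]
wrist_force: [-0.0, 1.0, -1.0]
width: 0.0076
```

```bash
python3 feel.py; python3 loc.py
```

```text
mean [-0.188  0.894 -1.288 -0.053  0.075 -0.01 ] std [0.33 0.43 0.56 0.02 0.02 0.03]
motion [1.24, 1.0, 0.92, 0.8, 0.91, 1.01, 0.98]
t 23.68 arch local x -3.1 y -0.1 mm  z 191.9  w 0.0072 F local x -0.09 z -0.42 M [-0.068  0.094  0.007]
```

Emit:
{"method": "drive_tool", "body": {
  "slide": [
    [0, 0.03, 0],
    [0, 0.05, 0],
    [0, 0.05, 0],
    [0, 0.05, 0]
  ],
  "delta_rot": [
    [0, 0, 0],
    [0, 0, 0],
    [0, 0, 0],
    [0, 0, 0]
  ],
  "claw": [255, 255, 255, 255]
}}

```text
time_s: 24.02
tool_pos: [0.4731, 0.0032, 0.1473]
orientation: [0.704, -0.704, 0.065, -0.065]
wrist_force: [0.0, 1.1, -0.4]
width: 0.0076
```

```bash
python3 feel.py; python3 loc.py
```

```text
mean [ 0.092  0.571 -0.718  0.03   0.046 -0.014] std [0.44 0.34 0.76 0.02 0.03 0.02]
motion [0.82, 0.89, 1.14, 0.88, 0.89, 0.86, 0.89]
t 24.42 arch local x -3.2 y -0.1 mm  z 191.3  w 0.0072 F local x 0.85 z -0.65 M [ 0.055  0.032 -0.015]
```

Nearly the full weight bears on the hook and nothing moves. Reduce the squeeze and open gently.

Emit:
{"method": "drive_tool", "body": {
  "slide": [
    [0, 0, 0],
    [0, 0, 0],
    [0, 0, 0],
    [0, 0, 0],
    [0, 0, 0],
    [0, 0, 0],
    [0, 0, 0],
    [0, 0, 0],
    [0, 0, 0],
    [0, 0, 0],
    [0, 0, 0],
    [0, 0, 0]
  ],
  "delta_rot": [
    [0, 0, 0],
    [0, 0, 0],
    [0, 0, 0],
    [0, 0, 0],
    [0, 0, 0],
    [0, 0, 0],
    [0, 0, 0],
    [0, 0, 0],
    [0, 0, 0],
    [0, 0, 0],
    [0, 0, 0],
    [0, 0, 0]
  ],
  "claw": [255, 255, 255, 255, 235, 228, 222, 214, 204, 190, 170, 150],
  "squeeze": 6
}}

```text
time_s: 25.42
tool_pos: [0.473, 0.0031, 0.1473]
orientation: [-0.704, 0.704, -0.065, 0.065]
wrist_force: [0.8, -0.1, -0.3]
width: 0.0336
```

```bash
python3 feel.py; python3 loc.py
```

```text
mean [-0.032 -0.201 -0.149 -0.066  0.054 -0.012] std [0.43 0.26 0.4  0.02 0.04 0.02]
motion [3.03, 1.97, 1.56, 1.28, 1.08, 1.1, 1.26]
t 25.82 arch local x -3.2 y -0.1 mm  z 191.3  w 0.0389 F local x -0.42 z 0.34 M [-0.065  0.084 -0.058]
```

Emit:
{"method": "drive_tool", "body": {
  "slide": [
    [0, -0.3, 0],
    [0, -0.8, 0],
    [0, -1.5, 0],
    [0, -2.3, 0],
    [0, -3.2, 0],
    [0, -4.2, 0],
    [0, -5.2, 0],
    [0, -6.4, 0],
    [0, -7.6, 0],
    [0, -8.6, -0.5],
    [0, -9.4, -1.5],
    [0, -10, -3]
  ],
  "delta_rot": [
    [0, 0, 0],
    [0, 0, 0],
    [0, 0, 0],
    [0, 0, 0],
    [0, 0, 0],
    [0, 0, 0],
    [0, 0, 0],
    [0, 0, 0],
    [0, 0, 0],
    [0, 0, 0],
    [0, 0, 0],
    [0, 0, 0]
  ],
  "claw": [150, 150, 150, 150, 150, 150, 150, 150, 150, 150, 150, 150]
}}

```text
time_s: 26.82
tool_pos: [0.4678, -0.0267, 0.2488]
orientation: [-0.704, 0.704, -0.064, 0.065]
wrist_force: [0.1, 0.1, 0.3]
width: 0.0385
```

Emit:
{"method": "drive_tool", "body": {
  "slide": [
    [0, -0.5, -3],
    [0, -1, -6],
    [0, -1, -9],
    [0, -1, -12],
    [0, -1, -15],
    [0, -1, -18],
    [0, -1, -19],
    [0, -1, -19]
  ],
  "delta_rot": [
    [0, 0, 0],
    [0, 0, 0],
    [0, 0, 0],
    [0, 0, 0],
    [0, 0, 0],
    [0, 0, 0],
    [0, 0, 0],
    [0, 0, 0]
  ],
  "claw": [150, 150, 150, 150, 150, 150, 150, 150]
}}

```text
time_s: 27.48
tool_pos: [0.4317, -0.2156, 0.2574]
orientation: [-0.704, 0.704, -0.067, 0.067]
wrist_force: [-1.0, -0.1, -0.0]
width: 0.0386
```

```bash
python3 - <<'E'
from h import *
I=[get_image("side") for _ in range(16)]
J=[i[90:240,230:330].astype(int) for i in I];print("motion",[round(float(np.abs(a-b).mean()),2) for a,b in zip(J,J[1:])])
t=get_image("top")
cv2.imwrite("pics/g.png",np.hstack([crop(I[-1],230,90,100,150,4),crop(t,170,190,100,150,4)]))
from pan import *
for z in (.185,.192,.198):
    A=np.array([.4868,.0754,z]);a=-.1855
    print(z,[[proj(n,pt(A,a,0,(l[0],l[1],l[2]-.013),0)).round(0) for n in("side","top")] for l in((0,0,.128),(0,-.105,.115),(0,-.105,.022),(0,.105,.115))])
E
python3 loc.py
```

```text
motion [3.18, 2.56, 2.08, 1.69, 1.39, 1.1, 0.98, 1.15, 1.2, 1.32, 1.26, 1.28, 1.22, 1.19, 1.1]
0.185 [[array([284., 181.]), array([235., 250.])], [array([293., 212.]), array([284., 258.])], [array([293., 241.]), array([288., 262.])], [array([275., 161.]), array([190., 242.])]]
0.192 [[array([284., 179.]), array([235., 249.])], [array([293., 210.]), array([283., 258.])], [array([293., 239.]), array([287., 262.])], [array([275., 159.]), array([189., 242.])]]
0.198 [[array([284., 177.]), array([234., 249.])], [array([293., 208.]), array([283., 258.])], [array([293., 237.]), array([287., 262.])], [array([275., 157.]), array([188., 241.])]]
t 28.33 arch local x -3.0 y -220.1 mm  z 301.3  w 0.0386 F local x 0.50 z 1.00 M [-0.107  0.031  0.025]
```

View pics/g.png

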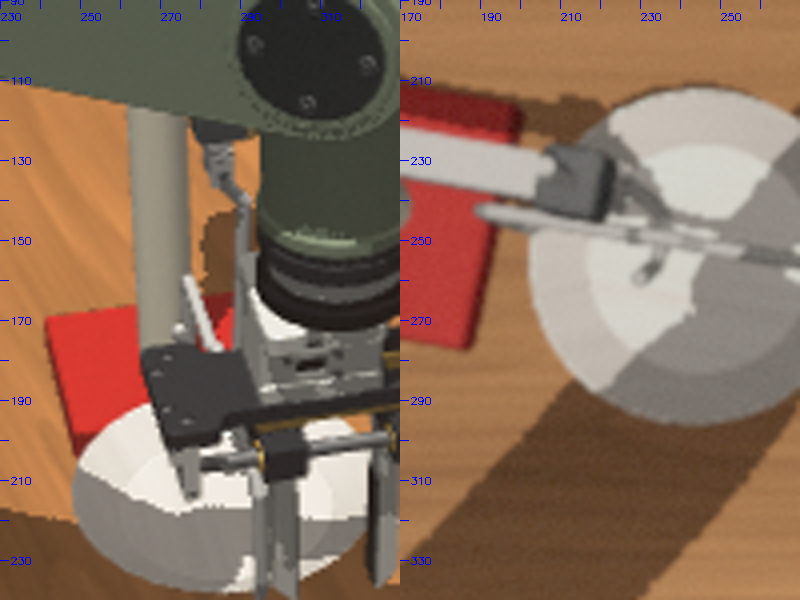

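The pan hangs with its bar through the hook. The +y corner is at top (189,242), exactly as predicted for level at arch z≈0.19. Let it settle, then measure residual motion.

Emit:
{"method": "drive_tool", "body": {
  "slide": [
    [0, 0, 0],
    [0, 0, 0],
    [0, 0, 0],
    [0, 0, 0],
    [0, 0, 0],
    [0, 0, 0],
    [0, 0, 0],
    [0, 0, 0],
    [0, 0, 0],
    [0, 0, 0],
    [0, 0, 0],
    [0, 0, 0]
  ],
  "delta_rot": [
    [0, 0, 0],
    [0, 0, 0],
    [0, 0, 0],
    [0, 0, 0],
    [0, 0, 0],
    [0, 0, 0],
    [0, 0, 0],
    [0, 0, 0],
    [0, 0, 0],
    [0, 0, 0],
    [0, 0, 0],
    [0, 0, 0]
  ],
  "claw": [150, 150, 150, 150, 150, 150, 150, 150, 150, 150, 150, 150]
}}

```text
time_s: 29.33
tool_pos: [0.4326, -0.2131, 0.2573]
orientation: [-0.704, 0.704, -0.065, 0.065]
wrist_force: [-1.0, -1.1, 0.8]
width: 0.0385
```

```bash
python3 - <<'E'
from h import *
I=[cv2.cvtColor(get_image("top"),cv2.COLOR_BGR2GRAY).astype(np.float32) for _ in range(24)]
def tr(y0,y1,x0,x1): return [np.round(cv2.phaseCorrelate(I[0][y0:y1,x0:x1],i[y0:y1,x0:x1])[0],2).tolist() for i in I]
print("pan",tr(200,300,205,265)); print("corner",[a for a in tr(234,250,182,202)][::3])
E
python3 loc.py
```

```text
pan [[0.0, 0.0], [0.01, -0.01], [0.01, 0.1], [-0.05, 0.05], [-0.06, 0.15], [-0.12, 0.26], [-0.13, 0.33], [-0.18, 0.4], [-0.14, 0.39], [-0.14, 0.41], [-0.15, 0.41], [-0.16, 0.39], [-0.08, 0.33], [-0.09, 0.19], [-0.01, 0.13], [-0.06, 0.07], [-0.02, 0.06], [0.01, 0.04], [0.02, 0.05], [0.04, 0.0], [-0.02, 0.03], [-0.01, 0.03], [0.0, 0.07], [-0.05, 0.12]]
corner [[0.0, 0.0], [-0.12, 0.2], [-0.14, 0.42], [-0.08, 0.34], [-0.12, 0.15], [-0.14, 0.2], [-0.05, 0.14], [-0.12, 0.12]]
t 30.53 arch local x -3.1 y -220.1 mm  z 301.3  w 0.0385 F local x -0.89 z 0.54 M [-0.066  0.052  0.049]
```

```bash
python3 -c "
from rig import ticket
print(ticket.close_job())"
```

```text
the job is handed in; nothing more can be done
None
```

The pan is hanging on the hook and the job was handed in at about 30.5 s of the 58 s limit. The hand-in reported no verdict.

**What I did:** I gripped the large white pan by the −y end of its bar. I used that bar to ease the swinging hook to rest at about 0.15 rad, where it stayed still against the touch for over 0.8 s. I then drew back slowly so the hook followed to vertical, and lowered the arch into it by feel. Contact came at an arch height of about 193 mm. I let go with an estimated 3 N on the hook and backed the arm well clear.

**Last checks:**
- **Position and level:** the visible end of the bar is where the model puts it for a level pan with its arch at about 190 mm. The other end was partly hidden by the arm.
- **Motion:** the pan swings by about 1 mm, a few mm/s.
- **Contact:** the wrist force is near zero.
- **Other goods:** the arm stayed clear of the tin, jar and carton; I did not re-measure their positions.

**What failed or disagreed:**
- **Grasp:** the first grasp closed above the bar and the second caught only its top. The bar sat about 35 mm above the TCP height reading when properly held, where I expected about 5 mm. I used the felt offset from then on.
- **Hook position:** the hook was about 3 mm nearer the robot than my first fit, and I corrected for that before lowering.

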